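# Drive a stuck tube-adapter sleeve out of its block

### The arm

A 6-joint arm with a two-finger parallel gripper is mounted at the origin on the work surface. World frame = base frame: x ahead of the robot, y to its left, z up, the work surface at z = 0. Lengths are in m, angles in rad, forces in N, time in s.
With the tool pointing down it reaches from about 0.3 to 0.875 m from the base axis. Payload 6.4 kg.
Tool frame: the origin (TCP) lies midway between the tips of the shut fingers; the grasp point (between the pads) lies 19 mm behind it (ctrl.tcp_to_grasp is the distance from the TCP to the grasp point, in m); z points along the fingers, y is the direction in which the jaws open and shut (so a half turn about z gives the same grasp; the last joint's range is limited). The gripper opens to 85 mm and grips with 20 to 120 N. Pads are 22 mm wide; open, the fingers measure 114 mm over their backs; the gripper's body (76 mm by 85 mm) begins 54 mm behind the grasp point. The pads swing forward as they close: fully open they stand 13 mm farther back than shut.
Start: joints at [-1.49, 0.181, 1.607, -0, 1.354, -0.206], TCP at [0.163, -0.552, 0.231] pointing down, gripper open.
Joint ranges: [-2.99, 2.99], [-0.89, 2.07], [0.3, 2.58], [-1.14, 4.28], [0, 2.63], [-3.12, 3.12]. Speed limits (rad/s): [2.57, 2.57, 3.01, 3.14, 3.14, 3.14].

### API

Orientations are given as a unit quaternion [w, x, y, z].
In Python, from bench import monitor, imaging, order, spotter, ctrl gives the robot as it stands.
- The arm moves only by the shell command python3 -m pendant 'ROWS'. ROWS is JSON, a list that holds one entry, the list of rows, each a list of 5 numbers: the shift along the world's x, y, z in mm, then the turn about the world's z in degrees, then the finger opening in mm, from 0 to 85.4. A call has 1 to 8 rows; each row shifts and turns the commanded pose from where the row before left it; what a row does not reach is not made up. A row lasts 1/8 s, in which the tool goes at most 62.5 mm and 10.7 degrees, less where a joint would pass 70% of its speed; a pose out of reach is approached as far as the arm can. A call with a gripper value outside its range is refused whole. The fingers move at their own pace and stop on an object; the grip force is fixed at half the most. Time passes only in rows, so rows that do not move let the fingers close. It gives the time, the measured TCP pose, the force and the opening at its end, in the units of the state.
- monitor.get_obs(): the state, without advancing time (a new reading comes with each control period).
- imaging.camera(name): name is "scene" or "side" or "wrist"; returns a dict with "img" (384x512x3 uint8, red, green, blue), "vfov" (degrees; the focal length in pixels is half the picture's height over the tangent of half this angle, whatever the lens; pixels are square), "cx", "cy" (the principal point, pixels), "origin" and "orientation" of the camera in the world. Camera axes: x right, y down, z forward; pixel columns grow to the right and rows downward; lengths in m; the calibration is good to about 2 mm. A picture is of the moment at which its call begins. There is no depth.
- order.hand_in(): hands the job in, once; it reports no verdict.
Trained networks look in the newest picture that a camera, given by its name, has taken for a name from the list of things; names that differ only in an ending like _2 or _b are one class to them, and where a whole thing is asked for, a point or a joint stands for the part that bears it (a point fixed in the world has none). Each returns a list of dicts, best first, with "confidence" (0 to 1); they miss things now and then, are a little off and sometimes report something else, mostly with a low value. They report only what shows in the picture. A call takes as long as a camera call. They do not tell look-alikes from the thing itself.
- spotter.recognise(camera, thing): "at" ([x, y, z] in m, in the coordinates of the camera as it stood for that picture, good to about 4 mm: the middle of the surface that is visible of it).
- spotter.tip_of(camera, thing): "at" ([x, y, z] in m, in the coordinates of the camera as it stood for that picture, good to about 4 mm: a listed point, or the origin of a listed thing).
The state is a dict: "time_s": time; "q": joint angles; "dq": joint speeds; "joint_efforts": joint torques, N m; "eef_pos": TCP position; "eef_rot": TCP orientation; "wrist_force": force on the tool from outside, world axes, zero at the start; "torque": the same for the moment, N m; "opening": opening from 0.0 (shut) to 1.0 (fully open).
Only numpy, scipy, OpenCV 4.12 (cv2) and the standard library are available. Lean on these libraries where they do the work, as an engineer would, in place of code of your own. Each camera call takes 0.05 s, during which the arm holds its last target. There are 200 camera calls.

### The job

Take the green-handled drift from its white holder and push the stuck orange sleeve down through the bore of the blue block until it drops out underneath into the tray and the drift's steel shoulder rests on the block, and keep it lightly pressed there for about a second. Then draw the drift out and stand it back fully home in its holder. Go gently - never lean hard on the block or the sleeve (keep every push under 20 N or so) - move the sleeve only with the drift, and leave the bottle, slide box and jar alone.

Things in the scene. Friction and masses are not known exactly. Their poses are not given: they have to be found in the camera images.
- stand: Fixed ejector stand; origin: centre of its underside, on the bore's axis; z up, yaw varies. White tray 100 x 88 mm (x, y; floor 12 mm and rim 24 mm above the origin), aluminium cheeks on its +y and -y sides (80 mm long, top at 108 mm, outer faces 54 mm from the axis; black knobs reach 68 mm), and a blue block 86 x 86 x 50 mm clamped between them.
- bore (a point): Point on the vertical axis of the bore, 90 mm above the stand's origin, inside the blue block. Bore 24 mm diameter, straight through, edges barely broken. The block is rigidly clamped at a height that differs every time and is not measured: its top is 115 to 135 mm above the stand's origin (underside 50 mm lower). Force jumps when the drift's shoulder lands on it.
- tray (a point): Centre of the tray floor under the bore, where the sleeve falls. Three spring plungers in the bore wall, 38 mm below the block's top, pinch the sleeve: pushed slowly (15 mm/s or less) it resists with about 4 to 10 N, pushed faster with up to 20 N; it comes free when its top has passed them, 3 to 10 mm before the drift's shoulder lands; then the force falls to nothing.
- sleeve_mid (a point): Middle of the axis of the orange plastic sleeve stuck in the bore: 22.4 mm outside diameter, 40 mm long (so its top face is 20 mm above this point), 30 g, upright. The top face (only a narrow dark 12 mm hole marking in it) bears the drift's tip. It starts with its top 2 to 29 mm below the block's top. Once out it stands or lies in the tray.
- drift: Loose drift, about 200 g, standing in the holder; origin: centre of its tip, its lowest point; z runs up its axis. Steel shank 20.4 mm diameter from 0 to 45 mm (tip tapered to 14 mm diameter over the first 6 mm), steel shoulder disc 32 mm diameter from 45 to 51 mm, round green handle 24 mm diameter with black bands from 51 to 111 mm. The 45 mm shank never reaches out below the 50 mm block.
- drift_grip (a point): Point on the drift's axis 83 mm above its tip, a bit above the middle of the handle: a place to grip.
- holder: Fixed white holder block, 76 x 76 x 58 mm; origin: centre of its underside, z up. One vertical hole of 25 mm diameter, 48 mm deep, at its centre. The drift stands in it with its shoulder resting on the top face, so its tip is then 13 mm above the origin.
- bottle: Bystander: amber bottle, 54 mm diameter, 130 mm tall; origin at the centre of its underside.
- slidebox: Bystander: blue slide box 100 x 85 x 34 mm; origin at the centre of its underside.
- jar: Bystander: clear jar with red lid, 58 mm diameter, 65 mm tall; origin at the centre of its underside.
- sleeve: The same sleeve; origin: centre of its lower end face, z along its axis to the upper end.
Mind the look-alikes: they are no part of the job. What is shaped like the stand but pink is not meant.

How it is judged:
On the way, in this order (a step that is already met when the one before it is completed fails the run):
1. the drift is lifted clear of its holder (z of drift in the frame of holder above 0.062 m), for 0.1 s.
2. the drift, upright in the bore, bears on the sleeve (contact force between drift and sleeve above 2 N and horizontal distance between drift and stand below 0.004 m), for 0.1 s.
3. the sleeve has dropped into the tray and the drift, in the bore, is held with its shoulder pressed on the block (over 2 N) for 0.4 s (z of sleeve_mid in the frame of stand between 0.012 and 0.045 m and horizontal distance between sleeve_mid and stand below 0.045 m and contact force between drift and stand above 2 N and horizontal distance between drift and stand below 0.005 m and angle between the z axis of drift and the z axis of stand, either way round below 0.06 rad), for 0.4 s.
At the end, for the whole second after the job is handed in: The sleeve lies or stands at rest in the stand's tray (its middle 12 to 45 mm above the stand's underside and within 45 mm of the bore's axis), and the drift stands released and still in its holder, shoulder down to within 4 mm, within 6 mm of the hole's centre and 0.08 rad of upright (z of sleeve_mid in the frame of stand between 0.012 and 0.045 m and horizontal distance between sleeve_mid and stand below 0.045 m and z of drift in the frame of holder below 0.017 m and horizontal distance between drift and holder below 0.006 m and angle between the z axis of drift and the z axis of holder, either way round below 0.08 rad and linear speed of drift below 0.01 m/s and linear speed of sleeve below 0.02 m/s); the robot touches nothing.
It fails at once if the drift presses on the stand or its block with more than 28 N (contact force between drift and stand above 28 N).
It fails at once if the drift presses on the sleeve with more than 28 N (contact force between drift and sleeve above 28 N).
It fails at once if the robot itself touches the sleeve (contact force between any of the fingers, the arm and sleeve above 0.5 N).
It fails at once if the bottle, the slide box or the jar is moved by more than 20 mm (distance of any of bottle, slidebox, jar from where it was at the start of the episode above 0.02 m).
It also fails if it takes over 72 s, if anything falls off the work surface, if the arm or the gripper's body presses on something with over 40 N, if the wrist force passes 120 N, or if a joint passes its speed limit or range.

## Working session

There is one attempt and no reset: what is moved stays moved. The work goes in short steps, Python scripts to look and compute and a shell command to move; the robot and the scene stay as the last step left them, time stands still between calls to the robot, and variables do not carry over. Pictures are saved under pics/ and viewed, about 8 in all and at most 12, crops included, and the job is handed in when it is done.

```bash
mkdir -p pics; ls; cat > h.py <<'E'
import numpy as np,cv2
from scipy.spatial.transform import Rotation as R
from bench import monitor, imaging, order, spotter, ctrl
def rot(q): return R.from_quat([q[1],q[2],q[3],q[0]]).as_matrix()
def cam(n):
    c=imaging.camera(n); c['f']=c['img'].shape[0]/2/np.tan(np.radians(c['vfov'])/2); c['R']=rot(c['orientation']); c['o']=np.array(c['origin']); return c
def w(c,p): return c['o']+c['R']@np.array(p)
def px(c,P):
    p=c['R'].T@(np.array(P)-c['o']); return c['f']*p[0]/p[2]+c['cx'],c['f']*p[1]/p[2]+c['cy']
def ray(c,u,v,z):
    d=c['R']@np.array([(u-c['cx'])/c['f'],(v-c['cy'])/c['f'],1]); return c['o']+d*(z-c['o'][2])/d[2]
def save(c,n): cv2.imwrite('pics/'+n,c['img'][:,:,::-1])
E
python3 - <<'E'
from h import *
ims=[]
for n in ["scene","side"]:
    c=cam(n); ims.append(c['img'])
    print(n,c['o'].round(3),c['f'],c['cx'],c['cy'])
    for t in ["stand","bore","tray","sleeve_mid","drift","drift_grip","holder","bottle","slidebox","jar"]:
        for r in spotter.tip_of(n,t)[:3]:
            P=w(c,r['at']); print(t,P.round(3),round(r['confidence'],2),np.round(px(c,P)))
cv2.imwrite('pics/a.png',cv2.resize(np.vstack(ims),(800,1200))[:600,:,::-1]) 
cv2.imwrite('pics/b.png',cv2.resize(ims[1],(800,600))[:,:,::-1])
print(ctrl.tcp_to_grasp, monitor.get_obs())
E
```

```text
pics
scene [1.057 0.42  0.912] 405.87479073745146 253.9560586840438 187.87566462480777
stand [0.342 0.261 0.001] 0.94 [381. 214.]
stand [0.5   0.185 0.003] 0.9 [325. 234.]
bore [0.498 0.183 0.088] 0.88 [330. 214.]
bore [0.342 0.264 0.09 ] 0.75 [391. 195.]
bore [0.559 0.408 0.003] 0.37 [387. 305.]
tray [0.339 0.266 0.015] 0.88 [385. 211.]
tray [0.497 0.183 0.02 ] 0.6 [326. 229.]
drift [ 0.581 -0.159  0.014] 0.57 [211. 180.]
drift_grip [ 0.58  -0.153  0.1  ] 0.59 [211. 160.]
holder [ 0.583 -0.161 -0.004] 0.66 [211. 184.]
holder [ 0.468 -0.395  0.002] 0.21 [186. 124.]
bottle [ 0.745  0.01  -0.003] 0.84 [211. 256.]
slidebox [0.561 0.408 0.002] 0.81 [386. 305.]
jar [ 0.469 -0.394  0.002] 0.66 [186. 125.]
side [ 0.392 -0.684  0.824] 379.2460653414159 261.83329959047546 195.03996317893998
stand [ 0.5    0.18  -0.001] 0.91 [236. 169.]
stand [ 0.344  0.265 -0.002] 0.58 [184. 160.]
bore [0.498 0.182 0.088] 0.97 [233. 147.]
bore [0.338 0.266 0.093] 0.59 [177. 137.]
tray [0.342 0.264 0.015] 0.86 [182. 156.]
tray [0.496 0.182 0.008] 0.63 [234. 167.]
sleeve_mid [0.497 0.181 0.01 ] 0.34 [235. 167.]
[... 261 characters left out ...]
004] 0.74 [270. 351.]
0.0187 {'time_s': 1.1, 'q': array([-1.49030635e+00,  1.80800492e-01,  1.60704931e+00, -1.94473254e-05,
        1.35381173e+00, -2.06273925e-01]), 'dq': array([-0.00096475,  0.00123682, -0.00017897, -0.00066815,  0.00036942,
        0.00039962]), 'joint_efforts': array([ 6.97686319e-04, -4.44850981e+01, -3.51683021e+01, -2.74492513e-04,
        1.00055564e-03,  2.25591526e-05]), 'eef_pos': array([ 0.16266256, -0.551496  ,  0.23126431]), 'eef_rot': array([-3.49715084e-05,  9.89738107e-01,  1.42893244e-01, -7.31205978e-06]), 'wrist_force': array([-0.05878749, -0.2133747 , -0.50698477]), 'torque': array([ 0.03614644, -0.01616793,  0.04081327]), 'opening': 1.000174101112057}
```

View pics/a.png

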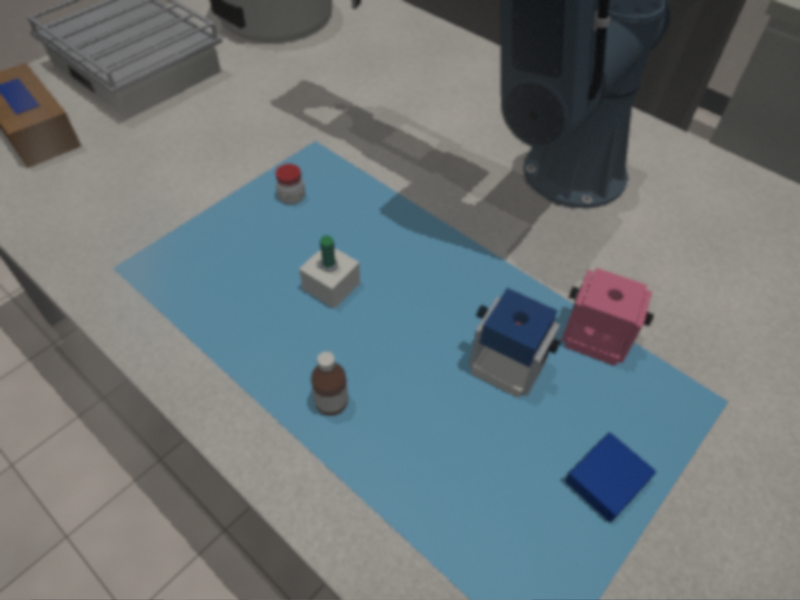

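View pics/b.png

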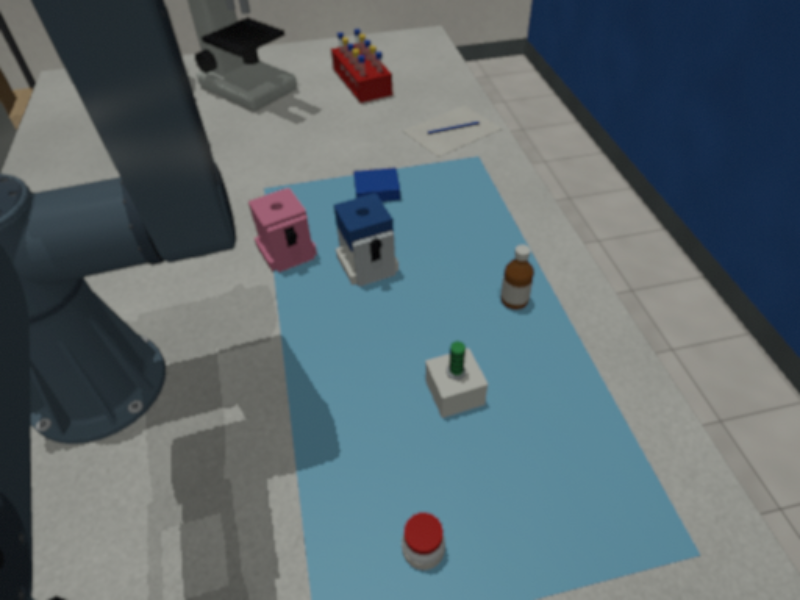

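```bash
python3 -m pendant '[[[42,39,0,0,85],[42,39,0,0,85],[42,39,0,0,85],[42,39,0,0,85],[42,40,0,0,85],[42,40,0,0,85],[42,40,0,0,85],[42,40,0,0,85]]]'; python3 -m pendant '[[[41,40,0,0,85],[40,40,0,0,85],[0,0,0,0,85],[0,0,0,0,85]]]'
python3 - <<'E'
from h import *
print(monitor.get_obs()['eef_pos'])
ims=[]
for n in ["scene","side","wrist"]:
    c=cam(n); ims.append(c['img'])
    print(n,c['o'].round(3),c['R'].round(2).tolist())
    for t in ["drift","drift_grip","holder"]+(["stand","bore"] if n!="wrist" else []):
        for r in spotter.tip_of(n,t)[:2]:
            P=w(c,r['at']); print(t,P.round(4),round(r['confidence'],2),np.round(px(c,P)))
save(c,'w1.png')
E
```

```text
time_s: 2.1
eef_pos: [0.5, -0.2341, 0.2316]
eef_rot: [0.0, 0.99, 0.143, 0.0]
wrist_force: [-0.3, -0.9, -0.5]
opening: 0.995
time_s: 2.6
eef_pos: [0.5794, -0.1554, 0.231]
eef_rot: [-0.0, 0.99, 0.143, -0.0]
wrist_force: [-0.4, -0.4, -0.2]
opening: 0.994
[ 0.57941253 -0.15542018  0.23097879]
scene [1.057 0.42  0.912] [[-0.67, 0.57, -0.47], [0.74, 0.53, -0.41], [0.02, -0.62, -0.78]]
drift [ 0.5785 -0.1611  0.0131] 0.64 [211. 179.]
drift_grip [ 0.5815 -0.1551  0.0951] 0.69 [210. 161.]
holder [ 0.5804 -0.1606 -0.0028] 0.7 [211. 183.]
stand [0.3388 0.2595 0.0022] 0.67 [381. 213.]
stand [ 4.980e-01  1.819e-01 -1.000e-04] 0.65 [324. 233.]
bore [0.3427 0.2649 0.0915] 0.9 [391. 195.]
bore [0.4986 0.1817 0.087 ] 0.84 [329. 214.]
side [ 0.392 -0.684  0.824] [[0.97, -0.18, 0.14], [-0.23, -0.72, 0.66], [-0.01, -0.67, -0.74]]
drift [ 0.5793 -0.1538  0.0151] 0.75 [290. 247.]
drift_grip [ 0.5817 -0.1601  0.1013] 0.75 [293. 228.]
holder [ 0.5807 -0.1558 -0.002 ] 0.87 [291. 251.]
stand [0.4962 0.1808 0.0015] 0.9 [235. 169.]
stand [ 0.3426  0.2614 -0.0013] 0.81 [184. 161.]
bore [0.4973 0.1856 0.0898] 0.97 [233. 146.]
bore [0.339  0.2657 0.0884] 0.86 [177. 138.]
wrist [ 0.656 -0.134  0.374] [[0.28, -0.91, -0.29], [-0.96, -0.27, -0.09], [0.0, 0.31, -0.95]]
drift [ 0.5789 -0.16    0.0149] 0.74 [260. 165.]
drift_grip [ 0.5806 -0.1572  0.0952] 0.84 [258. 183.]
holder [ 0.5792 -0.1578  0.0034] 0.62 [258. 162.]
```

View pics/w1.png

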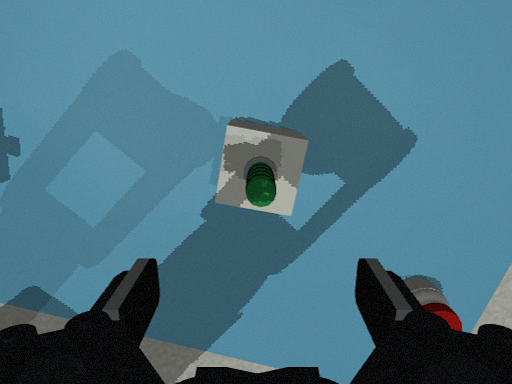

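```bash
python3 - <<'E'
from h import *
c=cam("wrist"); print(ray(c,262,170,.058),ray(c,261,190,.124), px(c,[.58,-.1578,.124]))
E
python3 -m pendant '[[[0,-2,-50,0,85],[0,0,-50,0,85],[0,0,-25,0,85],[0,0,-15,0,85],[0,0,0,0,85],[0,0,0,0,85]]]'
python3 - <<'E'
from h import *
for n in ["wrist"]:
    c=cam(n); 
    for t in ["drift_grip","drift","holder"]:
        for r in spotter.tip_of(n,t)[:1]:
            P=w(c,r['at']); print(t,P.round(4),round(r['confidence'],2),np.round(px(c,P)))
print(monitor.get_obs()['eef_pos'],monitor.get_obs()['wrist_force'])
E
```

```text
[ 0.58426964 -0.1600832   0.058     ] [ 0.58411965 -0.15827469  0.124     ] (np.float64(258.86042753077436), np.float64(194.7754127892919))
time_s: 4.2
eef_pos: [0.5807, -0.158, 0.0928]
eef_rot: [0.001, 0.99, 0.143, 0.001]
wrist_force: [1.3, -0.4, 0.8]
opening: 0.996
drift_grip [ 0.5811 -0.1576  0.094 ] 0.98 [255. 265.]
drift [ 0.5776 -0.1617  0.0151] 0.76 [260. 213.]
holder [ 0.579  -0.1591  0.0012] 0.62 [256. 204.]
[ 0.58040691 -0.15784949  0.09252386] [ 0.52947941  0.37314013 -0.66691401]
```

```bash
python3 -m pendant '[[[0,0,-12,0,85],[0,0,0,0,50],[0,0,0,0,15],[0,0,0,0,10],[0,0,0,0,10],[0,0,0,0,10],[0,0,0,0,10]]]'; python3 -c "
from h import *
print(monitor.get_obs())"
```

```text
time_s: 5.28
eef_pos: [0.5799, -0.1577, 0.0796]
eef_rot: [0.0, 0.99, 0.143, 0.0]
wrist_force: [-0.8, -0.3, 1.9]
opening: 0.263
{'time_s': 5.275, 'q': array([-4.62744953e-01,  4.10230813e-01,  1.64861806e+00, -8.14761502e-05,
        1.08214628e+00,  8.21266307e-01]), 'dq': array([ 8.91040835e-04, -2.98587952e-04, -6.39275317e-04,  1.04813421e-04,
       -1.03690877e-03, -7.92183299e-05]), 'joint_efforts': array([ 2.24838071e-01, -4.97166932e+01, -2.93489832e+01,  7.78521085e-02,
       -8.37834959e-03,  2.02179493e-03]), 'eef_pos': array([ 0.57989404, -0.1576736 ,  0.0795719 ]), 'eef_rot': array([1.99765214e-04, 9.89734118e-01, 1.42920557e-01, 2.25035049e-04]), 'wrist_force': array([-0.75781089, -0.33974005,  1.86197911]), 'torque': array([-0.00244211,  0.00780751,  0.04617916]), 'opening': 0.2625684142663145}
```

```bash
python3 -m pendant '[[[0,0,10,0,10],[0,0,20,0,10],[0,0,30,0,10],[0,0,40,0,10],[0,0,40,0,10],[0,0,30,0,10],[0,0,0,0,10]]]'; python3 -m pendant '[[[-8,32,0,0,10],[-12,50,0,0,10],[-13,55,0,0,10],[-13,55,0,0,10],[-13,55,0,0,10],[-12,50,0,0,10],[-8,30,0,0,10],[-3,14,0,0,10]]]';  python3 -m pendant '[[[0,0,0,0,10],[0,0,0,0,10]]]'
python3 - <<'E'
from h import *
print(monitor.get_obs()['eef_pos'],monitor.get_obs()['wrist_force'])
ims=[]
for n in ["scene","side","wrist"]:
    c=cam(n); ims.append(c['img'])
    for t in ["drift_grip","drift","stand","bore","sleeve_mid","tray"]:
        for r in spotter.tip_of(n,t)[:2]:
            P=w(c,r['at']); print(n,t,P.round(4),round(r['confidence'],2),np.round(px(c,P)))
save(c,'w2.png')
a=cv2.resize(ims[0][140:290,250:450],(800,600),interpolation=cv2.INTER_CUBIC)
b=cv2.resize(ims[1][80:230,150:350],(800,600),interpolation=cv2.INTER_CUBIC)
cv2.imwrite('pics/sc2.png',cv2.resize(np.hstack([a,b])[:,:,::-1],(800,300)))
E
```

```text
time_s: 6.15
eef_pos: [0.5813, -0.1582, 0.2536]
eef_rot: [0.002, 0.99, 0.143, 0.003]
wrist_force: [0.1, -0.1, -1.8]
opening: 0.266
time_s: 7.15
eef_pos: [0.4963, 0.1849, 0.248]
eef_rot: [-0.0, 0.99, 0.144, -0.001]
wrist_force: [0.0, -0.3, -2.3]
opening: 0.269
time_s: 7.4
eef_pos: [0.498, 0.1824, 0.2489]
eef_rot: [0.0, 0.99, 0.142, -0.0]
wrist_force: [0.3, 0.9, -1.8]
opening: 0.266
[0.49796907 0.18237143 0.24893037] [ 0.33931686  0.87995519 -1.81661809]
scene drift_grip [0.4995 0.1887 0.2649] 0.95 [345. 169.]
scene drift [0.4958 0.1821 0.1821] 0.96 [337. 190.]
scene stand [0.4996 0.1855 0.0014] 0.87 [325. 234.]
scene stand [0.3391 0.2599 0.0005] 0.78 [381. 213.]
scene bore [0.3387 0.2618 0.0908] 0.79 [391. 193.]
scene bore [0.4966 0.1815 0.0897] 0.67 [330. 213.]
scene tray [0.5    0.1844 0.02  ] 0.97 [326. 230.]
scene tray [0.3408 0.267  0.016 ] 0.92 [385. 212.]
side drift_grip [0.4965 0.1842 0.2699] 0.76 [228.  94.]
side drift [0.4949 0.1866 0.1818] 0.66 [230. 121.]
side stand [ 0.3386  0.2631 -0.0007] 0.97 [182. 160.]
side stand [ 0.499   0.1805 -0.001 ] 0.88 [236. 169.]
side bore [0.4949 0.1847 0.088 ] 0.83 [232. 147.]
side bore [0.3399 0.2645 0.0928] 0.58 [177. 137.]
side sleeve_mid [0.4977 0.181  0.002 ] 0.22 [235. 168.]
side tray [0.3403 0.2626 0.0145] 0.76 [182. 157.]
side tray [0.4958 0.1805 0.0103] 0.55 [235. 167.]
wrist drift_grip [0.4975 0.1823 0.2634] 0.74 [258. 282.]
wrist drift [0.4966 0.1815 0.1827] 0.7 [258. 216.]
wrist stand [ 0.3461  0.2613 -0.0034] 0.8 [164. 252.]
wrist stand [ 0.4995  0.1807 -0.0027] 0.7 [259. 156.]
wrist bore [0.4968 0.1845 0.0921] 0.9 [255. 178.]
wrist bore [0.3372 0.2616 0.0891] 0.69 [139. 301.]
wrist sleeve_mid [0.493  0.1803 0.0842] 0.53 [258. 181.]
wrist tray [0.3408 0.2604 0.0105] 0.96 [161. 261.]
```

View pics/w2.png

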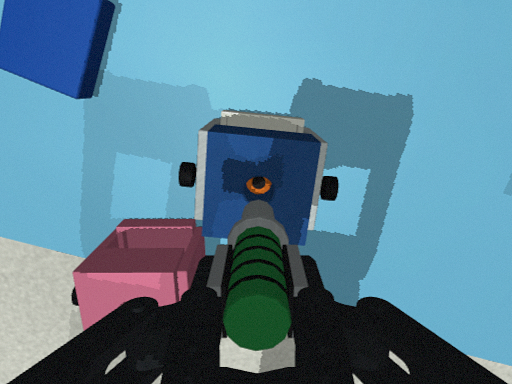

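View pics/sc2.png

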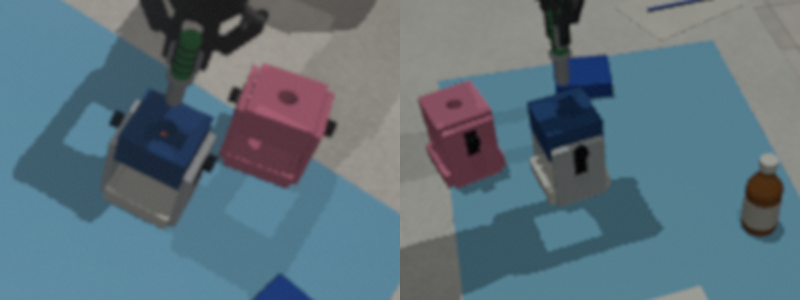

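```bash
python3 -m pendant '[[[0,0,-20,0,10],[0,0,-15,0,10],[0,0,-2,0,10],[0,0,0,0,10],[0,0,0,0,10]]]'
python3 - <<'E'
from h import *
o=monitor.get_obs();print(o['eef_pos'],o['wrist_force'])
ims=[]
boxes=dict(scene=(280,160),side=(180,85),wrist=(190,130))
for n,(x,y) in boxes.items():
    c=cam(n); W=100 if n!='wrist' else 140
    cv2.imwrite(f'pics/raw_{n}.png',c['img'][:,:,::-1])
    ims.append(cv2.resize(c['img'][y:y+W,x:x+W],(266,266),interpolation=cv2.INTER_CUBIC))
    print(n,[np.round(px(c,[.498,.1825,z]),1).tolist() for z in (.115,.125,.135)],'tip(tcp)',np.round(px(c,[*o['eef_pos'][:2],o['eef_pos'][2]-.0666]),1))
    for t in ["drift","bore"]:
        for r in spotter.tip_of(n,t)[:1]:
            P=w(c,r['at']); print(n,t,P.round(4),round(r['confidence'],2),np.round(px(c,P)))
cv2.imwrite('pics/t3.png',np.hstack(ims)[:,:,::-1])
E
```

```text
time_s: 9.07
eef_pos: [0.4982, 0.1835, 0.213]
eef_rot: [0.0, 0.99, 0.143, 0.001]
wrist_force: [-0.9, -0.9, -2.3]
opening: 0.266
[0.49817918 0.18354704 0.21303638] [-0.93869789 -0.9230207  -2.25437775]
scene [[331.4, 207.8], [332.1, 205.4], [332.8, 202.9]] tip(tcp) [333.9 200.3]
scene drift [0.5004 0.1791 0.1495] 0.55 [332. 199.]
scene bore [0.3416 0.2638 0.0897] 0.75 [391. 195.]
side [[232.7, 140.1], [232.5, 137.4], [232.2, 134.7]] tip(tcp) [231.9 131.3]
side drift [0.4981 0.1868 0.1483] 0.69 [232. 130.]
side bore [0.3401 0.2664 0.0921] 0.73 [177. 137.]
wrist [[257.2, 198.5], [257.2, 202.9], [257.2, 207.7]] tip(tcp) [255.8 213.1]
wrist drift [0.4956 0.1847 0.1482] 0.92 [253. 217.]
wrist bore [0.4947 0.1838 0.0933] 0.59 [254. 193.]
```

View pics/t3.png

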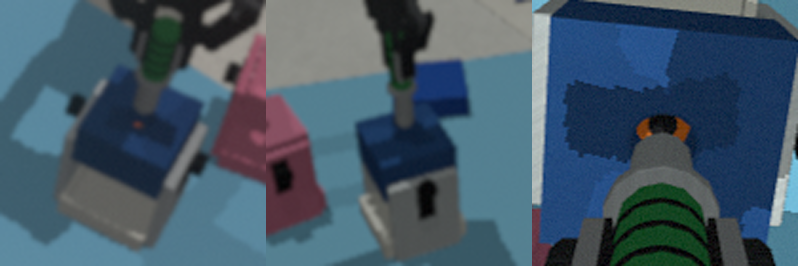

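```bash
python3 - <<'E'
from h import *
from scipy.optimize import least_squares
for n,f,(u,v) in [("scene","a.png",(332,205)),("side","b.png",(232,137))]:
    s=800/512; im=cv2.imread('pics/'+f).astype(int); 
    x,y=int(u*s),int(v*s); g=im[y-22:y+22,x-30:x+30]
    print(n,(x-30)/s,(y-22)/s)
    q=g[:,:,0]  # blue channel
    for r in range(0,44,3): print(' '.join('%3d'%k for k in q[r,::3]))
c=cv2.imread('pics/w2.png').astype(int); m=(c[:,:,2]>c[:,:,0]+40)&(c[:,:,2]>c[:,:,1]+20); m[:150]=0;m[215:]=0;m[:,:220]=0;m[:,300:]=0
yy,xx=np.nonzero(m);print('w2 orange',xx.min(),xx.max(),yy.min(),yy.max())
E
```

```text
scene 312.32 190.72
153 152 150 142 115  96  94  94  94  94  94  95  98 106 119 135 145 150 152 151
152 152 146 126 100  94  93  93  94  95  94  94  95  95  94 101 113 132 145 151
150 147 136 108  95  94  94  95  95  95  94  94  94  94  94  94  95 102 115 132
129 141 118  97  95  94  94  94  94  94  94  94  94  94  95  95  95  96  96 101
114 127 101  94  94  93  94  93  94  91  87  86  91  95  96  96  95  96  96  96
124 108  95  94  95  94  94  94  88  73  64  64  71  86  95  96  95  95  95  96
117  97  95  94  94  93  94  93  80  61  57  56  57  69  92  96  96  96  95  95
100  95  96  95  95  94  94  94  83  62  57  55  54  63  90  96  95  94  96  95
 96  96  95  95  95  95  94  93  91  77  59  56  62  78  94  97  96  96  96  96
 90  94  94  95  94  94  94  94  94  93  89  83  88  94  97  95  96  97  96  96
 68  80  90  94  95  95  95  94  94  95  95  96  96  96  96  96  96  96  96  92
 58  59  67  79  89  94  95  94  94  95  94  95  96  96  96  96  96  96  96  82
 58  58  58  60  68  80  89  94  94  95  95  95  95  96  96  95  96  97  89  78
 58  57  57  57  58  60  67  78  89  94 
[... 664 characters left out ...]
60  76  97  98  98  99  98 114 148
146  89  80  99  99  99  99  98  79  60  60  61  77  97  98  99  98  98 100 128
152 103  61  94  99  99  99  98  96  89  85  89  96  98  97  99  99  99  99 104
152 110  54  76  99 100  99  99  99  98  99  98  98  98  99  98  99  97  92  83
153 119  55  56  89  99  98  99  98  98  98  98  98  98  96  89  80  70  61  56
154 133  63  50  71  98 100  99  98  98  96  92  84  75  66  61  57  56  56  54
154 143  78  51  54  84  98  96  90  83  73  63  59  56  56  56  55  56  55  55
154 147  95  56  52  60  75  69  62  57  56  55  56  56  55  54  58  67  80 101
153 150 109  66  52  51  56  56  56  55  55  55  55  61  69  91 107 128 127 129
w2 orange 246 271 177 193
```

```bash
python3 - <<'E'
from h import *
from scipy.optimize import least_squares
s=800/512; obs=[]
for n,f,(u,v),bg in [("scene","a.png",(332,205),93),("side","b.png",(232,137),97)]:
    im=cv2.imread('pics/'+f).astype(float); x,y=int(u*s),int(v*s)
    X,Y=(x-30,y-22); x0,x1,y0,y1=(18,45,9,31) if n=="scene" else (19,40,14,28)
    q=np.clip(bg-2-im[Y+y0:Y+y1,X+x0:X+x1,0],0,None); yy,xx=np.mgrid[y0:y1,x0:x1]
    uu=((xx*q).sum()/q.sum()+X+.5)/s-.5; vv=((yy*q).sum()/q.sum()+Y+.5)/s-.5
    obs.append((cam(n),uu,vv)); print(n,uu,vv)
fun=lambda P:np.hstack([np.array(px(c,P))-[u,v] for c,u,v in obs])
r=least_squares(fun,[.498,.1825,.125]);print(r.x,r.fun)
for z in (.115,.12,.125,.13,.135):
    g=lambda P:fun([*P,z]); k=least_squares(g,[.498,.1825]); print(z,k.x,k.fun.round(2))
c=cam('wrist'); print(px(c,r.x))
E
```

```text
scene 332.8752162265595 203.16156907768848
side 231.67973390866595 135.2606616325063
[0.49660786 0.18254283 0.13286451] [ 0.0879933  -0.04956057  0.10797982  0.05755448]
0.115 [0.49143733 0.18394734] [ 0.56  3.37 -1.27  4.87]
0.12 [0.49287904 0.18353711] [ 0.43  2.42 -0.89  3.54]
0.125 [0.49432488 0.18314002] [ 0.29  1.46 -0.5   2.19]
0.13 [0.49577504 0.1827564 ] [ 0.16  0.5  -0.12  0.84]
0.135 [0.49722972 0.18238659] [ 0.03 -0.46  0.28 -0.53]
(np.float64(256.6307928750491), np.float64(208.4048637937951))
```

```bash
python3 - <<'E'
from h import *
for n,rows,c0 in [("side",range(108,134,2),231),("scene",range(178,204,2),334)]:
    im=cv2.imread(f'pics/raw_{n}.png').astype(int)
    print(n,c0-13)
    for r in rows: print(r,' '.join('%3d'%(k) for k in im[r,c0-13:c0+14,2]),'|',' '.join('%3d'%(k) for k in im[r,c0-13:c0+14,0]))
E
```

```text
side 218
108 140 139 140 142 139 119  79  36  16  27  49  56  40  21  10  12  13  40  75  90  91  85  79  78  77  70  66 | 135 134 135 137 134 115  76  36  20  31  52  58  42  23  14  14  16  47  90 111 118 118 118 119 119 119 118
110 140 139 140 140 140 136 121  89  47  28  46  57  44  22  15  15  10  17  26  27  22  22  24  21  22  21  20 | 134 134 134 134 136 132 118  89  50  32  49  58  45  24  16  17  13  39  80 105 111 112 112 112 112 111 111
112 127 123 120 118 115 112 107  89  57  30  41  55  47  27  11  12  12  19  29  28  24  23  23  23  22  23  21 | 137 136 137 139 140 141 140 125  86  43  43  56  48  29  14  14  14  37  76 102 111 112 112 112 111 112 112
114  86  84  84  83  83  83  83  79  56  29  32  50  53  41  28  32  37  41  35  27  22  24  23  23  25  24  22 | 143 143 144 145 144 145 145 137 101  51  36  53  55  42  30  34  44  68  95 109 112 113 112 112 112 112 112
116  84  84  84  83  84  84  82  75  56  32  20  26  37  36  26  27  39  54  47  30  23  21  23  22  24  23  23 | 144 144 144 144 145 145 140 117  76  41  27  34  43  42  32  33  45  69  94 108 112 112 1
[... 3990 characters left out ...]
78  89  94  95  97  97  98  97  99
198  28  27  28  28  27  30  28  30  32  47  58  62  66  66  67  68  68  62  49  41  37  34  36  35  36  36  36 |  67  66  66  68  66  68  67  67  65  64  65  67  70  69  71  71  72  75  83  94  97  97  97  97  97  96  95
200  27  26  26  27  25  27  25  25  29  42  53  62  66  67  68  67  62  54  42  38  35  36  36  36  37  36  33 |  65  61  61  62  61  63  62  61  60  62  63  68  69  70  72  71  72  80  91  96  96  97  97  96  96  94  90
202  26  27  27  25  26  25  26  22  24  25  33  45  52  54  52  49  41  34  34  35  37  36  35  35  34  34  32 |  62  60  58  57  59  58  58  54  55  55  57  61  64  65  64  62  64  76  86  91  94  95  93  91  90  88  86
```

```bash
python3 -m pendant '[[[-1.5,-1.2,0,0,10],[0,0,-4,0,10],[0,0,-4,0,10],[0,0,-2,0,10],[0,0,0,0,10],[0,0,0,0,10]]]'
python3 - <<'E'
from h import *
o=monitor.get_obs();print(o['eef_pos'],o['wrist_force'])
c=cam('wrist'); cv2.imwrite('pics/w4.png',cv2.resize(c['img'][130:280,160:360],(800,600),interpolation=cv2.INTER_CUBIC)[:,:,::-1])
E
```

```text
time_s: 10.42
eef_pos: [0.4963, 0.1823, 0.2024]
eef_rot: [-0.0, 0.99, 0.143, 0.0]
wrist_force: [0.2, 0.3, -2.1]
opening: 0.266
[0.49626183 0.18229118 0.20236744] [ 0.21102585  0.33906221 -2.07700313]
```

View pics/w4.png

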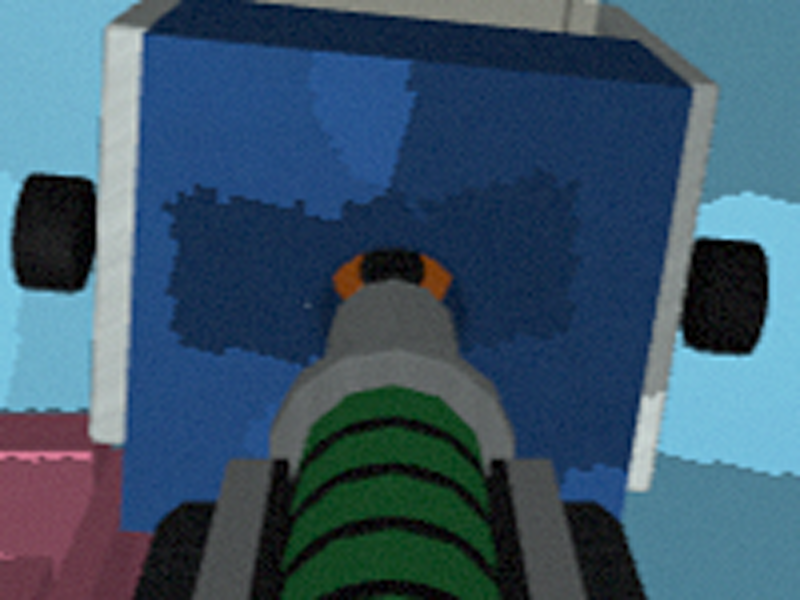

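```bash
python3 -m pendant '[[[0,0,-2,0,10],[0,0,-2,0,10],[0,0,-1,0,10],[0,0,0,0,10]]]'; python3 -m pendant '[[[0,0,-1,0,10],[0,0,-1,0,10],[0,0,0,0,10]]]'; python3 -m pendant '[[[0,0,-1,0,10],[0,0,-1,0,10],[0,0,0,0,10]]]'
```

```text
time_s: 10.98
eef_pos: [0.4961, 0.1823, 0.1972]
eef_rot: [-0.0, 0.99, 0.143, -0.0]
wrist_force: [-0.2, -0.2, -1.3]
opening: 0.267
time_s: 11.35
eef_pos: [0.4961, 0.1823, 0.1952]
eef_rot: [-0.0, 0.99, 0.143, -0.0]
wrist_force: [0.1, -1.1, -2.4]
opening: 0.266
time_s: 11.72
eef_pos: [0.4961, 0.1823, 0.1932]
eef_rot: [-0.0, 0.99, 0.143, -0.0]
wrist_force: [-0.5, -0.8, -2.2]
opening: 0.267
```

```bash
for i in 1; do python3 -m pendant '[[[0,0,-1,0,10],[0,0,-1,0,10],[0,0,0,0,10]]]'; done; python3 -m pendant '[[[0,0,-1,0,10],[0,0,-1,0,10],[0,0,0,0,10]]]'; python3 -m pendant '[[[0,0,-1,0,10],[0,0,-1,0,10],[0,0,0,0,10]]]'
```

```text
time_s: 12.1
eef_pos: [0.4961, 0.1823, 0.1912]
eef_rot: [-0.0, 0.99, 0.143, -0.0]
wrist_force: [-0.5, -0.4, -1.6]
opening: 0.267
time_s: 12.48
eef_pos: [0.4961, 0.1823, 0.1892]
eef_rot: [0.0, 0.99, 0.143, -0.0]
wrist_force: [-0.2, -0.2, -2.2]
opening: 0.262
time_s: 12.85
eef_pos: [0.4961, 0.1823, 0.1872]
eef_rot: [0.0, 0.99, 0.143, -0.0]
wrist_force: [-0.5, 0.5, -2.0]
opening: 0.268
```

```bash
python3 -m pendant '[[[0,0,-1.5,0,10],[0,0,-1.5,0,10],[0,0,0,0,10]]]'; python3 -m pendant '[[[0,0,-1.5,0,10],[0,0,-1.5,0,10],[0,0,0,0,10]]]'; python3 -m pendant '[[[0,0,-1.5,0,10],[0,0,-1.5,0,10],[0,0,0,0,10]]]'
```

```text
time_s: 13.22
eef_pos: [0.4961, 0.1822, 0.1841]
eef_rot: [0.0, 0.99, 0.143, -0.0]
wrist_force: [-0.0, -0.5, -1.8]
opening: 0.268
time_s: 13.6
eef_pos: [0.4961, 0.1822, 0.1811]
eef_rot: [-0.0, 0.99, 0.143, -0.0]
wrist_force: [-0.2, -0.1, -1.4]
opening: 0.264
time_s: 13.98
eef_pos: [0.496, 0.1823, 0.1781]
eef_rot: [-0.0, 0.99, 0.143, -0.0]
wrist_force: [-0.5, -0.3, -1.8]
opening: 0.265
```

```bash
python3 -m pendant '[[[0,0,-1.5,0,10],[0,0,-1.5,0,10],[0,0,0,0,10]]]'; python3 -m pendant '[[[0,0,-1.5,0,10],[0,0,-1.5,0,10],[0,0,0,0,10]]]'
```

```text
time_s: 14.35
eef_pos: [0.496, 0.1823, 0.1751]
eef_rot: [-0.0, 0.99, 0.143, -0.0]
wrist_force: [0.2, 1.1, -2.7]
opening: 0.27
time_s: 14.72
eef_pos: [0.4965, 0.1823, 0.173]
eef_rot: [-0.0, 0.99, 0.143, 0.0]
wrist_force: [-1.9, 0.6, 3.9]
opening: 0.268
```

```bash
python3 -m pendant '[[[0,0,-1,0,10],[0,0,-1,0,10]]]'; python3 -m pendant '[[[0,0,-1,0,10],[0,0,-1,0,10]]]'; python3 -m pendant '[[[0,0,-1,0,10],[0,0,-1,0,10]]]'
```

```text
time_s: 14.98
eef_pos: [0.4969, 0.1825, 0.1717]
eef_rot: [-0.0, 0.99, 0.143, 0.001]
wrist_force: [-3.5, -0.0, 10.8]
opening: 0.263
time_s: 15.22
eef_pos: [0.4968, 0.1825, 0.1697]
eef_rot: [-0.0, 0.99, 0.143, 0.001]
wrist_force: [-2.1, -0.4, 8.1]
opening: 0.265
time_s: 15.48
eef_pos: [0.4968, 0.1824, 0.1676]
eef_rot: [-0.0, 0.99, 0.143, 0.001]
wrist_force: [-2.4, -0.2, 8.2]
opening: 0.265
```

```bash
python3 -m pendant '[[[0,0,-1.2,0,10],[0,0,-1.2,0,10]]]'; python3 -m pendant '[[[0,0,-1.2,0,10],[0,0,-1.2,0,10]]]'; python3 -m pendant '[[[0,0,-1,0,10],[0,0,-1,0,10]]]'
```

```text
time_s: 15.72
eef_pos: [0.4968, 0.1824, 0.1652]
eef_rot: [-0.0, 0.99, 0.143, 0.001]
wrist_force: [-2.8, -0.7, 8.2]
opening: 0.266
time_s: 15.98
eef_pos: [0.4967, 0.1824, 0.1627]
eef_rot: [0.0, 0.99, 0.143, 0.001]
wrist_force: [-2.2, -0.5, 6.2]
opening: 0.273
time_s: 16.23
eef_pos: [0.4959, 0.1822, 0.159]
eef_rot: [-0.0, 0.99, 0.143, -0.0]
wrist_force: [-0.8, -0.0, -2.8]
opening: 0.269
```

```bash
python3 -m pendant '[[[0,0,-0.6,0,10],[0,0,-0.6,0,10]]]'; python3 -m pendant '[[[0,0,-0.6,0,10],[0,0,-0.6,0,10]]]'; python3 -m pendant '[[[0,0,-0.6,0,10],[0,0,-0.6,0,10]]]'
```

```text
time_s: 16.48
eef_pos: [0.496, 0.1822, 0.1579]
eef_rot: [0.0, 0.99, 0.143, -0.0]
wrist_force: [-0.0, 0.1, -1.5]
opening: 0.268
time_s: 16.73
eef_pos: [0.4962, 0.1823, 0.157]
eef_rot: [-0.0, 0.99, 0.143, -0.0]
wrist_force: [-0.2, -0.0, -1.8]
opening: 0.264
time_s: 16.98
eef_pos: [0.4962, 0.1823, 0.1559]
eef_rot: [0.0, 0.99, 0.143, 0.0]
wrist_force: [-0.1, -0.3, -2.7]
opening: 0.267
```

```bash
python3 - <<'E'
from h import *
o=monitor.get_obs();print(o['eef_pos'],o['wrist_force'])
for n in ["scene","side","wrist"]:
    c=cam(n)
    for t in ["sleeve_mid","drift"]:
        for r in spotter.tip_of(n,t)[:1]:
            P=w(c,r['at']); print(n,t,P.round(4),round(r['confidence'],2),np.round(px(c,P)))
E
```

```text
[0.49617251 0.18227121 0.15586606] [-0.06143475 -0.30402761 -2.69128651]
scene sleeve_mid [0.4958 0.1823 0.0355] 0.43 [327. 225.]
scene drift [0.5004 0.1796 0.0891] 0.64 [328. 214.]
side sleeve_mid [0.4991 0.1788 0.0005] 0.42 [236. 169.]
side drift [0.496  0.1865 0.0913] 0.53 [232. 146.]
wrist drift [0.498  0.1792 0.0886] 0.84 [261. 212.]
```

```bash
python3 -m pendant '[[[0,0,-0.6,0,10],[0,0,-0.6,0,10]]]'; python3 -m pendant '[[[0,0,-0.6,0,10],[0,0,0,0,10]]]'; python3 -m pendant '[[[0,0,-0.5,0,10],[0,0,0,0,10]]]'
```

```text
time_s: 17.68
eef_pos: [0.4963, 0.1823, 0.1551]
eef_rot: [-0.0, 0.99, 0.143, 0.0]
wrist_force: [-2.5, -0.3, 4.9]
opening: 0.271
time_s: 17.92
eef_pos: [0.4964, 0.1823, 0.1551]
eef_rot: [0.0, 0.99, 0.143, 0.0]
wrist_force: [-3.3, -0.6, 6.4]
opening: 0.265
time_s: 18.18
eef_pos: [0.4964, 0.1824, 0.1551]
eef_rot: [0.0, 0.99, 0.143, 0.0]
wrist_force: [-4.9, -2.1, 9.7]
opening: 0.263
```

```bash
python3 -m pendant '[[[0,0,0,0,10],[0,0,0,0,10],[0,0,0,0,10],[0,0,0,0,10],[0,0,0,0,10],[0,0,0,0,10],[0,0,0,0,10],[0,0,0,0,10]]]'
python3 - <<'E'
from h import *
c=cam("scene"); cv2.imwrite('pics/s5.png',cv2.resize(c['img'][170:270,280:400],(720,600),interpolation=cv2.INTER_CUBIC)[:,:,::-1])
E
```

```text
time_s: 19.18
eef_pos: [0.4964, 0.1823, 0.1551]
eef_rot: [0.0, 0.99, 0.143, 0.0]
wrist_force: [-4.4, -0.6, 9.7]
opening: 0.27
```

View pics/s5.png

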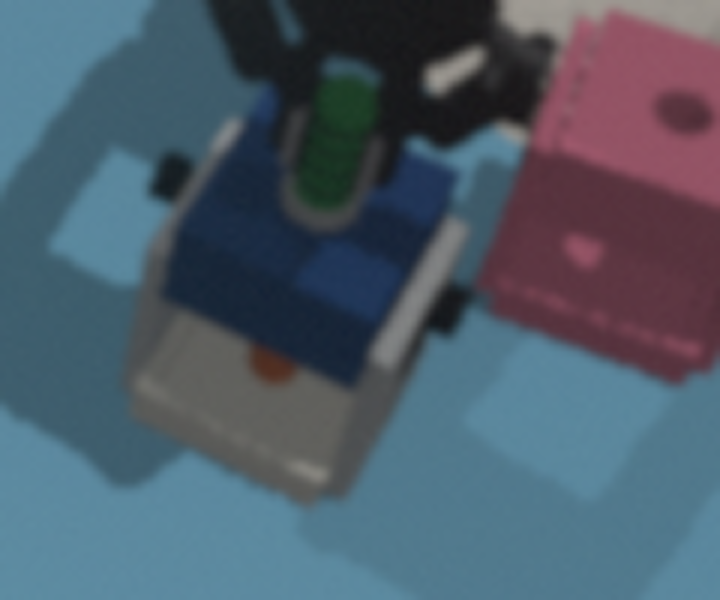

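The picture shows the orange sleeve standing on the tray floor (crop ~272,365), with the shoulder down on the blue block. Next I draw the drift out and return it.

```bash
python3 -m pendant '[[[0,0,4,0,10],[0,0,8,0,10],[0,0,14,0,10],[0,0,20,0,10],[0,0,25,0,10],[0,0,20,0,10],[0,0,6,0,10],[0,0,0,0,10]]]'; python3 -m pendant '[[[8,-32,0,0,10],[12,-50,0,0,10],[13,-55,0,0,10],[13,-55,0,0,10],[13,-55,0,0,10],[12,-50,0,0,10],[8,-30,0,0,10],[4,-13,0,0,10]]]';  python3 -m pendant '[[[0,0,0,0,10],[0,0,0,0,10],[0,0,0,0,10]]]'; python3 -c "
from h import *
print(monitor.get_obs()['eef_pos'])"
```

```text
time_s: 20.23
eef_pos: [0.4963, 0.1823, 0.2509]
eef_rot: [0.0, 0.99, 0.143, 0.0]
wrist_force: [-1.8, 0.7, -2.4]
opening: 0.27
time_s: 21.22
eef_pos: [0.5787, -0.1592, 0.2491]
eef_rot: [-0.001, 0.99, 0.142, -0.001]
wrist_force: [0.3, -0.2, -1.1]
opening: 0.264
time_s: 21.6
eef_pos: [0.5791, -0.1564, 0.2507]
eef_rot: [-0.0, 0.99, 0.144, 0.0]
wrist_force: [0.3, 0.2, -2.9]
opening: 0.265
[ 0.57911515 -0.15635739  0.25071184]
```

```bash
python3 -m pendant '[[[0.8,-1.3,-15,0,10],[0,0,-30,0,10],[0,0,-35,0,10],[0,0,-25,0,10],[0,0,-12,0,10],[0,0,0,0,10],[0,0,0,0,10],[0,0,0,0,10]]]'
python3 - <<'E'
from h import *
print(monitor.get_obs()['eef_pos'])
c=cam("wrist"); cv2.imwrite('pics/w6.png',cv2.resize(c['img'][130:280,160:360],(800,600),interpolation=cv2.INTER_CUBIC)[:,:,::-1])
E
```

```text
time_s: 22.6
eef_pos: [0.5808, -0.1594, 0.1349]
eef_rot: [0.001, 0.99, 0.143, 0.001]
wrist_force: [-1.1, -0.2, -1.7]
opening: 0.268
[ 0.58079816 -0.15937888  0.1349383 ]
```

View pics/w6.png

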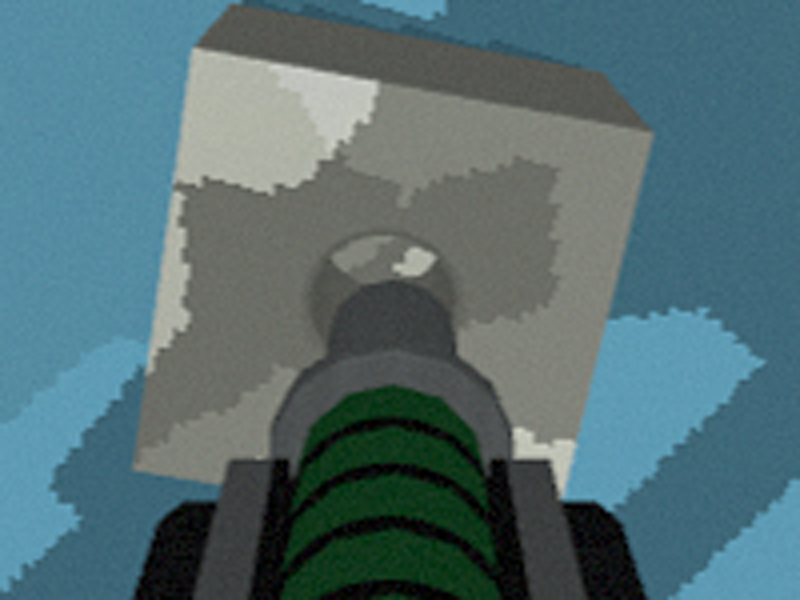

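```bash
python3 -m pendant '[[[-0.9,1.7,0,0,10],[0,0,0,0,10],[0,0,0,0,10],[0,0,0,0,10],[0,0,0,0,10]]]'; python3 -c "
from h import *
print(monitor.get_obs()['eef_pos'])"
```

```text
time_s: 23.28
eef_pos: [0.5791, -0.1574, 0.1336]
eef_rot: [0.0, 0.99, 0.143, -0.0]
wrist_force: [-0.7, -0.7, -2.1]
opening: 0.267
[ 0.57907664 -0.1573696   0.13358205]
```

```bash
python3 -m pendant '[[[0.7,-0.3,-2,0,10],[0,0,-3,0,10],[0,0,-3,0,10],[0,0,-3,0,10],[0,0,-3,0,10],[0,0,0,0,10]]]'; python3 -m pendant '[[[0,0,-3,0,10],[0,0,-3,0,10],[0,0,-3,0,10],[0,0,0,0,10]]]'
```

```text
time_s: 24.02
eef_pos: [0.5796, -0.1575, 0.1192]
eef_rot: [-0.0, 0.99, 0.143, -0.0]
wrist_force: [0.4, 1.0, -1.9]
opening: 0.261
time_s: 24.52
eef_pos: [0.5795, -0.1575, 0.1102]
eef_rot: [-0.0, 0.99, 0.143, -0.0]
wrist_force: [-0.0, -0.1, -2.5]
opening: 0.265
```

In the hole, no contact. Continuing down.

```bash
python3 -m pendant '[[[0,0,-5,0,10],[0,0,-5,0,10],[0,0,-5,0,10],[0,0,-5,0,10],[0,0,-4,0,10],[0,0,-2,0,10],[0,0,-1.5,0,10],[0,0,0,0,10]]]'; python3 -m pendant '[[[0,0,-1,0,10],[0,0,-0.7,0,10],[0,0,0,0,10]]]'; python3 -m pendant '[[[0,0,-0.5,0,10],[0,0,0,0,10]]]'
```

```text
time_s: 25.52
eef_pos: [0.5798, -0.1576, 0.0831]
eef_rot: [0.0, 0.99, 0.143, 0.0]
wrist_force: [-1.2, 0.4, -2.1]
opening: 0.266
time_s: 25.9
eef_pos: [0.5797, -0.1576, 0.0813]
eef_rot: [-0.0, 0.99, 0.143, -0.0]
wrist_force: [-0.5, 0.0, -2.2]
opening: 0.263
time_s: 26.15
eef_pos: [0.5797, -0.1576, 0.0808]
eef_rot: [-0.0, 0.99, 0.143, -0.0]
wrist_force: [-0.2, 0.4, -1.4]
opening: 0.267
```

```bash
python3 -m pendant '[[[0,0,-0.5,0,10],[0,0,-0.5,0,10],[0,0,0,0,10]]]'; python3 -m pendant '[[[0,0,-0.5,0,10],[0,0,0,0,10]]]'
```

```text
time_s: 26.52
eef_pos: [0.5797, -0.1576, 0.0798]
eef_rot: [-0.0, 0.99, 0.143, -0.0]
wrist_force: [0.0, -0.6, -2.6]
opening: 0.265
time_s: 26.78
eef_pos: [0.5798, -0.1576, 0.0796]
eef_rot: [0.0, 0.99, 0.143, 0.0]
wrist_force: [-1.0, 0.2, -0.5]
opening: 0.263
```

```bash
python3 -m pendant '[[[0,0,-0.4,0,10],[0,0,0,0,10],[0,0,0,0,27],[0,0,0,0,35],[0,0,0,0,60],[0,0,0,0,85],[0,0,0,0,85],[0,0,0,0,85]]]'; python3 -m pendant '[[[0,0,0,0,85],[0,0,10,0,85],[0,0,20,0,85],[0,0,40,0,85],[0,0,50,0,85],[0,0,30,0,85],[0,0,0,0,85],[0,0,0,0,85]]]'
python3 - <<'E'
from h import *
print(monitor.get_obs()['eef_pos'])
ims=[]
for n in ["scene","side","wrist"]:
    c=cam(n)
    for t in ["drift","drift_grip","holder","sleeve_mid"]:
        for r in spotter.tip_of(n,t)[:1]:
            P=w(c,r['at']); print(n,t,P.round(4),round(r['confidence'],2),np.round(px(c,P)))
    x,y={'scene':(190,130),'side':(180,120),'wrist':(180,80)}[n]
    ims.append(cv2.resize(c['img'][y:y+140,x:x+160],(400,350),interpolation=cv2.INTER_CUBIC))
cv2.imwrite('pics/e7.png',np.hstack([ims[1],ims[2]])[:,:,::-1])
E
```

```text
time_s: 27.78
eef_pos: [0.5798, -0.1576, 0.079]
eef_rot: [0.0, 0.99, 0.143, 0.0]
wrist_force: [-0.9, 0.7, -0.3]
opening: 0.992
time_s: 28.78
eef_pos: [0.5794, -0.1575, 0.2289]
eef_rot: [-0.0, 0.99, 0.143, -0.0]
wrist_force: [0.2, 0.5, -1.1]
opening: 0.997
[ 0.57940425 -0.1574584   0.22887938]
scene drift [ 0.5829 -0.1581  0.0134] 0.49 [211. 180.]
scene drift_grip [ 0.5796 -0.1575  0.0989] 0.57 [210. 160.]
scene holder [ 0.581  -0.1611 -0.0021] 0.74 [211. 183.]
scene sleeve_mid [0.496  0.1798 0.0336] 0.39 [326. 225.]
side drift [ 0.5803 -0.1556  0.0151] 0.53 [291. 247.]
side drift_grip [ 0.5808 -0.1572  0.101 ] 0.75 [293. 227.]
side holder [ 0.5788 -0.1555 -0.0031] 0.78 [290. 251.]
wrist drift [ 0.5793 -0.1575  0.0149] 0.89 [256. 164.]
wrist drift_grip [ 0.5788 -0.1589  0.094 ] 0.86 [257. 186.]
wrist holder [ 0.5806 -0.1577  0.0021] 0.98 [256. 160.]
```

View pics/e7.png

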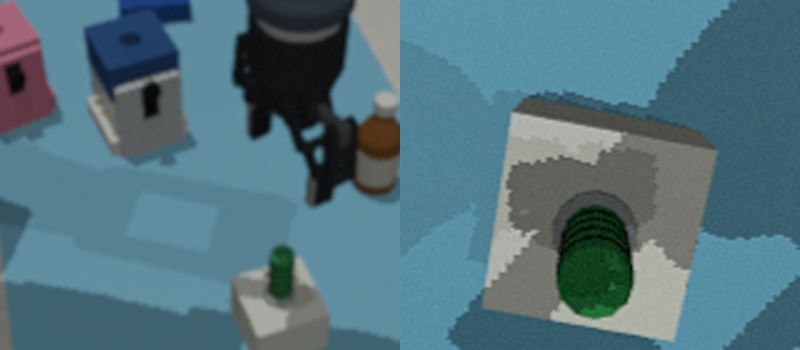

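The drift stands upright in its holder with the shoulder flat on the top face (right crop ~596,235), and the gripper is clear above it.

```bash
python3 -c "
from h import *
print(order.hand_in())"
```

```text
the job is handed in; nothing more can be done
None
```

I pushed the orange sleeve out of the blue block into the tray, stood the drift back home in its holder, and handed the job in at about 29 s of the 72 s allowed. No verdict was reported.

- **Pushing the sleeve out:** The push stayed around 6 to 13 N throughout, and the force fell to nothing when the sleeve came free. The shoulder then landed where the camera measurement had predicted, within about 1 mm. I held it pressed at about 12 N for a little over a second.
- **Sleeve check:** A picture taken while pressing shows the sleeve upright on the tray floor, partly hidden by the block. One detection after the drift was drawn out put its middle 34 mm above the table, about 3 mm from the bore axis, but with low confidence (0.39).
- **Drift check:** It touched down in the holder at the same tool height at which I had gripped it. The last pictures show it upright with its shoulder flat on the holder. The network's positions put its tip at 13 to 15 mm (13 expected), and horizontally within about 2 to 4 mm of the holder's centre, which is within the networks' error.
- **Disagreement:** Before insertion, the scene and side cameras suggested the drift was about 3 mm off in y, while the wrist camera said about 1 mm. I followed the wrist camera, and the drift went in with little side force.
- **Bystanders:** I never touched the bottle, slide box or jar, but did not re-measure their positions at the end.

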